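# Walk the backup battery into its dock

## Task

The air pump's backup battery has to go back into its dock, but it is too heavy to shove straight: walk it in along the bench by pushing its two near corners in turn, never harder than 24 N, because its thin case cracks, until its far face sits flush against the dock's stop and both sprung contacts are pressed home. Then swing the steel catch fully across behind it. Do not tip the battery and leave the flask, the jar and the timer where they stand.

Things in the scene. Friction and masses are not known exactly. Their poses are not given: they have to be found in the camera images.
- battery: Dark box on 4 domed rubber feet (x +-32, y +-60 mm), 240 mm wide (y), 100 deep (x), 68 high, 5 kg. Origin: centre of underside; +x to its far face, +y to its left end. Push on the smooth strip on the near face (crest at x = -58 mm, 34 mm up; 20 mm tall), 105 mm left or right of the middle, fingertips below it: it swings about the feet at the other end with 12 to 18 N; straight: over 24 N
- dock: Fixed aluminium dock. Origin: on the bench under the middle of its stop face; +x is the way in (away from the robot), +y left. Seated battery: origin at x = -50, y within +-12 mm, same yaw. Stop wall 272 mm wide, 48 high. Smooth guides 40 mm high, inner faces y = +-132 mm from x = 0 to -20, flaring 30 deg to y = +-157 at x = -63. Catch pivot post at x = -115, y = +166 mm
- contact_l (a joint): left sprung brass contact pin (10 mm thick, at dock y = +80 mm, 30 mm up), m pressed in: 0 = standing 6 mm out of the stop face, 0.006 = flush. Its spring gives about 1 N. The battery stays where it is pushed
- contact_r (a joint): right sprung contact pin at dock y = -80 mm, as contact_l
- catch (a joint): Steel catch bar on the pivot post, 118 x 14 mm, level, 42 to 47 mm up. Rad: 0 = closed, the bar along dock -y, across behind the seated battery with 4 mm to spare; opens to 2.5 towards the robot and out to the left (clockwise from above). Stays where it is left; about 0.7 N at its knob moves it. A battery that is not home is in its way
- catch_knob (a point): Upper end of the catch's upright round black knob, 14 mm thick, standing 47 to 74 mm above the bench (this point at 72). Closed, it is 8 mm nearer the robot (dock -x) and 107 mm right (dock -y) of the pivot; it moves on a circle about the pivot
- flask: bystander: stoppered conical flask, 64 mm wide, 114 mm high; origin at the centre of its underside
- jar: bystander: small white jar with a blue lid, 45 mm wide, 36 mm high; origin at the centre of its underside
- timer: bystander: flat white bench timer, 66 x 68 x 19 mm; origin at the centre of its underside

How it is judged:
On the way, in this order (a step that is already met when the one before it is completed fails the run):
1. the battery is home: both sprung contacts pressed in to within 1.5 mm of flush with the stop (value of joint each of contact_l, contact_r above 0.0045 m), for 0.2 s.
2. the catch is swung fully across behind it (value of joint catch below 0.1 rad), for 0.2 s.
At the end, for the whole second after the job is handed in: The battery is at rest with both sprung contacts pressed in by more than 4.5 of their 6 mm (its far face flush with the stop within 1.5 mm at both contacts), and the catch is closed to within 0.1 rad (all of step 1 and value of joint catch below 0.1 rad and linear speed of battery below 0.01 m/s); the robot touches nothing.
It fails at once if the robot pressed on the battery with more than 24 N (contact force between any of the fingers, the arm and battery above 24 N).
It fails at once if the battery was tipped by more than 0.15 rad (angle between battery's own z axis and vertical above 0.15 rad).
It fails at once if the flask, the jar or the timer was moved by more than 20 mm (distance of any of flask, jar, timer from where it was at the start of the episode above 0.02 m).
It also fails if it takes over 72 s, if anything falls off the work surface, if the arm or the gripper's body presses on something with over 40 N, if the wrist force passes 120 N, or if a joint passes its speed limit or range.

## Robot

A 6-joint arm with a two-finger parallel gripper is mounted at the origin on a cart in front of the work surface, level with it; the furniture and walls round the work are solid. World frame = base frame: x ahead of the robot, y to its left, z up, the work surface at z = 0. Lengths are in m, angles in rad, forces in N, time in s.
With the tool pointing down it reaches from about 0.375 to 0.975 m from the base axis. Payload 3.8 kg.
Tool frame: the origin (TCP) lies at the very end of the fingers, on their centre line; the grasp point (between the pads) lies 19 mm behind it; z points along the fingers, y is the line along which they close (so a half turn about z gives the same grasp; the last joint's range is limited). The gripper opens to 88 mm and grips with 3 to 60 N. Pads are 18 mm wide; open, the fingers measure 123 mm over their backs; the gripper's body (75 mm by 187 mm) begins 45 mm behind the grasp point.
Start: joints at [-1.188, 0.264, 1.604, -0, 1.274, -0.037], TCP at [0.275, -0.616, 0.239] pointing down, gripper open.
Joint ranges: [-2.63, 2.63], [-0.94, 2.18], [0.31, 2.57], [-1.31, 4.45], [0, 2.66], [-2.55, 2.55]. Speed limits (rad/s): [2.57, 2.57, 3.14, 3.14, 3.14, 3.14].

## Interface

Orientations are given as a unit quaternion [w, x, y, z].
In Python, from cell import ctrl gives the robot as it stands.
- The arm moves only by the tool move_arm, never from a script. Its argument "rows" is a list that holds one entry, the list of rows, each a list of 7 numbers: the shift along the tool's x, y, z in cm, then the turn, a rotation vector about the tool's x, y, z in degrees, then the finger opening in cm, from 0 to 8.81. In form: [[[x, y, z, rx, ry, rz, hand], ...]]. A call has 1 to 12 rows; each row shifts and turns the commanded pose from where the row before left it, along the tool's axes as they then stand; what a row does not reach is not made up. A row lasts 1/8 s, in which the tool goes at most 62.5 mm and 10.7 degrees, less where a joint would pass 70% of its speed; a pose out of reach is approached as far as the arm can. A call with a gripper value outside its range is refused whole. The fingers move at their own pace and stop on an object; the grip force is fixed at half the most. Time passes only in rows, so rows that do not move let the fingers close. It gives the time, the measured TCP pose, the force, the opening and the grip force at its end, in the units of the state.
- ctrl.read_state(): the state, without advancing time (a new reading comes with each control period).
- ctrl.capture(name): name is "side" or "top"; returns the picture (480x640x3 uint8, blue, green, red); there is no depth.
- ctrl.get_calibration(name): a dict with "K" (3x3 intrinsics, pixels), "extrinsics" (4x4, takes a point from camera to world coordinates). Camera axes: x right, y down, z forward; pixel columns grow to the right and rows downward; lengths in m; the calibration is good to about 2 mm. A picture is of the moment at which its call begins. get_calibration takes no time and is no camera call.
- ctrl.job_done(): hands the job in; it is judged then, once.
The state is a dict: "t": time; "q": joint angles; "joint_vel": joint speeds; "tau": joint torques, N m; "tool_pos": TCP position; "ee_rot": TCP orientation; "force": force on the tool from outside, world axes, zero at the start; "ft_torque": the same for the moment, N m; "grip_width": opening from 0.0 (shut) to 1.0 (fully open); "grip_force": force on a finger pad.
Only numpy, scipy, OpenCV 4.12 (cv2) and the standard library are available. Lean on these libraries where they do the work, as an engineer would, in place of code of your own. Each camera call takes 0.05 s, during which the arm holds its last target. There are 200 camera calls.

## Working session

There is one attempt and no reset: what is moved stays moved. The work goes in short steps, Python scripts to look and compute and a tool call to move; the robot and the scene stay as the last step left them, time stands still between calls to the robot, and variables do not carry over. Pictures are saved under pics/ and viewed, at most 10 in all, crops included, and the job is handed in when it is done.

Besides the shell and the picture viewer there is one more tool, called after "Emit:" as name(argument=value, ...), one argument or row to a line, values as JSON. move_arm: Moves the arm, as the interface text tells. Its arguments: {"type":"object","properties":{"rows":{"type":"array","items":{"type":"array","items":{"type":"array","items":{"type":"number"}}}}},"required":["rows"]}

```bash
mkdir -p pics; ls
python3 - <<'E'
from cell import ctrl
import cv2,numpy as np
for n in("top","side"):
    cv2.imwrite(f"pics/{n}0.png",ctrl.capture(n)); c=ctrl.get_calibration(n); print(np.round(c["K"],1).tolist(),np.round(c["extrinsics"],3).tolist())
print(ctrl.read_state())
E
```

```text
pics
[[565.9, 0.0, 322.6], [0.0, 565.9, 243.3], [0.0, 0.0, 1.0]] [[0.006, -0.991, 0.132, 0.45], [-1.0, -0.009, -0.027, -0.045], [0.028, -0.132, -0.991, 1.313], [0.0, 0.0, 0.0, 1.0]]
[[549.8, 0.0, 308.6], [0.0, 549.8, 240.6], [0.0, 0.0, 1.0]] [[-0.873, -0.263, 0.411, 0.042], [-0.488, 0.457, -0.744, 0.988], [0.008, -0.85, -0.527, 0.807], [0.0, 0.0, 0.0, 1.0]]
{'t': 0.1, 'q': array([-1.18790017e+00,  2.64652609e-01,  1.60520081e+00,  2.58749078e-06,
        1.27370213e+00, -3.68566037e-02]), 'joint_vel': array([-0.0003758 , -0.00037732, -0.00328473, -0.00314692, -0.00172379,
        0.00054701]), 'tau': array([ 5.13676914e-04, -5.03618431e+01, -3.58071792e+01,  7.30655948e-02,
        2.33812578e-02, -6.17885485e-05]), 'tool_pos': array([ 0.27487787, -0.61581087,  0.23754927]), 'ee_rot': array([-9.67005849e-04,  9.78056285e-01,  2.08338523e-01, -1.67745467e-04]), 'force': array([ 0.78433066, -0.88144331,  0.57723515]), 'ft_torque': array([-0.03134664,  0.06269167, -0.01015301]), 'grip_force': 0.0, 'grip_width': 1.003465316010576}
```

View pics/top0.png

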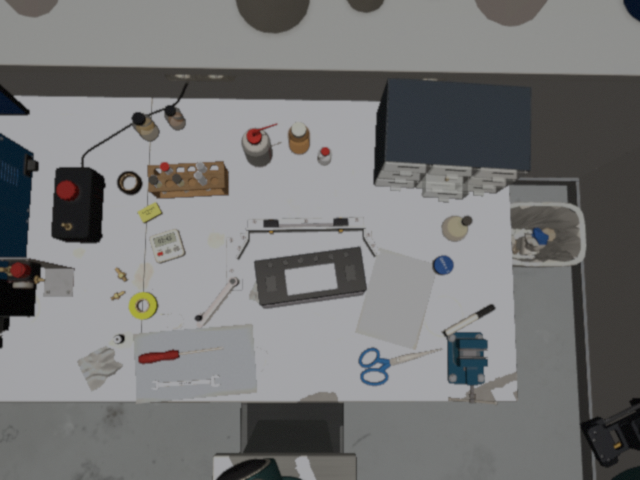

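View pics/side0.png

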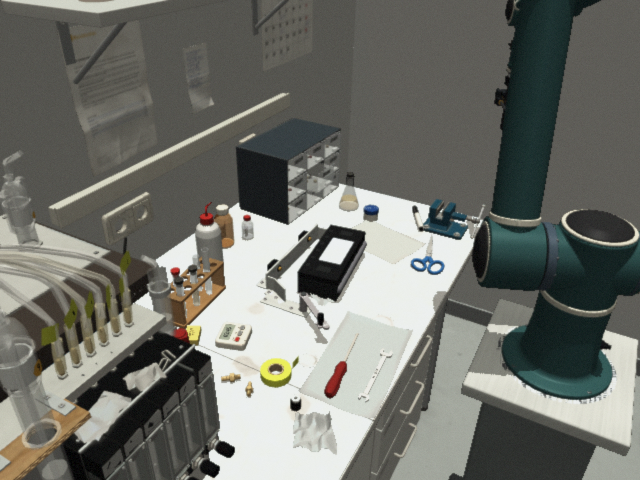

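The top view shows the battery at about (311,277), the dock stop at (305,222), the catch from its pivot at (235,282) to its knob at (199,319), the timer at (168,245), the flask at (456,228) and the jar at (443,265).

```bash
cat > h.py <<'E'
from cell import ctrl
import cv2,numpy as np
def ray(n,uv,z):
    c=ctrl.get_calibration(n);E=c["extrinsics"]
    d=E[:3,:3]@np.linalg.solve(c["K"],[uv[0],uv[1],1]);o=E[:3,3]
    return (o+d*(z-o[2])/d[2])
def proj(n,p):
    c=ctrl.get_calibration(n);E=c["extrinsics"]
    q=c["K"]@(E[:3,:3].T@(np.array(p)-E[:3,3]));return q[:2]/q[2]
E
python3 - <<'E'
from h import *
im=cv2.imread("pics/top0.png")
cv2.imwrite("pics/crop.png",cv2.resize(im[205:335,185:385],None,fx=4,fy=4,interpolation=cv2.INTER_CUBIC))
E
```

```text
(no output)
```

View pics/crop.png

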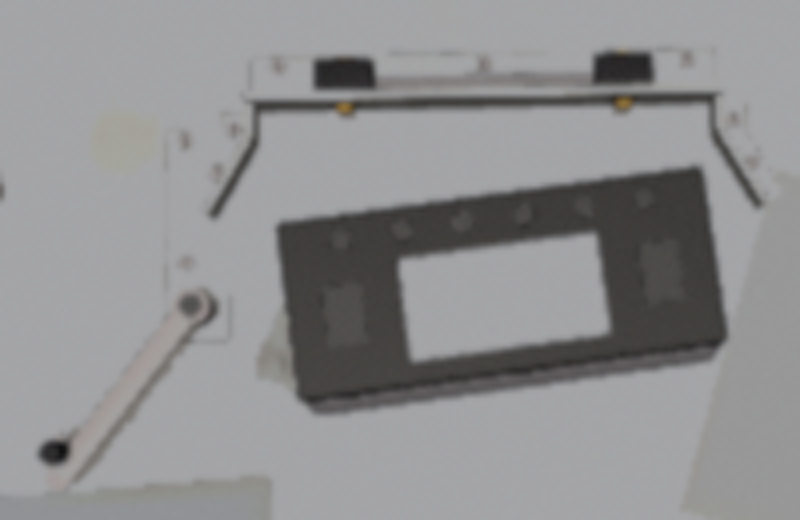

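Run:
```python
from h import *
P=lambda x,y,z: ray("top",(185+x/4-.4,205+y/4-.4),z)
B=np.array([P(*p,.068) for p in[(277,225),(702,168),(727,340),(302,400)]]);print(B.round(4))
print("dims",[np.linalg.norm(B[i]-B[(i+1)%4]).round(4) for i in range(4)])
c=B.mean(0);d=(B[0]-B[1])+(B[3]-B[2]);yaw=np.arctan2(-d[0],d[1]);print("bat",c,yaw)
C=[P(345,107,.03),P(624,103,.03)]
W=[P(255,101,.048),P(712,94,.048)];G=[P(255,140,.04),P(712,130,.04)]; F=[P(213,215,.04),P(760,205,.04)]
for n,a in(("cont",C),("wall",W),("guide",G),("flare",F)):
    e=a[0]-a[1];print(n,np.round(a,4).tolist(),np.linalg.norm(e),"yaw",np.arctan2(-e[0],e[1]),"mid",(a[0]+a[1])/2)
print("pivot",P(192,303,.05),"knob",P(53,452,.074))
for n,p,z in(("flask",(456,228),.08),("jar",(443,265),.036),("timer",(168,245),.019)):print(n,ray("top",p,z))
```

```text
[[ 0.5762  0.0724  0.068 ]
 [ 0.61   -0.1624  0.068 ]
 [ 0.5147 -0.1758  0.068 ]
 [ 0.4804  0.0567  0.068 ]]
dims [np.float64(0.2372), np.float64(0.0962), np.float64(0.2351), np.float64(0.0971)]
bat [ 0.54530697 -0.05227148  0.068     ] 0.14471520944350277
cont [[0.6482, 0.0387, 0.03], [0.6521, -0.1212, 0.03]] 0.1598754609473986 yaw 0.024481066455743 mid [ 0.65012372 -0.04126234  0.03      ]
wall [[0.6483, 0.0882, 0.048], [0.6549, -0.1701, 0.048]] 0.2583140057140143 yaw 0.025575691982872576 mid [ 0.65160918 -0.04095644  0.048     ]
guide [[0.6272, 0.0885, 0.04], [0.6354, -0.1708, 0.04]] 0.2594032460020441 yaw 0.03169652368947973 mid [ 0.6313356  -0.04114815  0.04      ]
flare [[0.5844, 0.1111, 0.04], [0.5927, -0.1979, 0.04]] 0.30911848627042615 yaw 0.027032164014777905 mid [ 0.58853623 -0.04341664  0.04      ]
pivot [0.53404918 0.12024188 0.05      ] knob [0.45150301 0.18966468 0.074     ]
flask [ 0.65205915 -0.37490929  0.08      ]
jar [ 0.5735412  -0.35464046  0.036     ]
timer [0.61592168 0.27370964 0.019     ]
```

Emit:
move_arm(
  rows=[
    [[0, 0, 0, 0, 0, 7, 0], [0, 0, 0, 0, 0, 7, 0], [3.05, -4.5, 0, 0, 0, 0, 0], [3.05, -4.5, 0, 0, 0, 0, 0], [3.05, -4.5, 0, 0, 0, 0, 0], [3.05, -4.5, 0, 0, 0, 0, 0], [3.05, -4.5, 0, 0, 0, 0, 0], [3.05, -4.5, 0, 0, 0, 0, 0], [3.05, -4.5, 0, 0, 0, 0, 0], [3.05, -4.5, 0, 0, 0, 0, 0], [3.05, -4.5, 0, 0, 0, 0, 0], [0, 0, 0, 0, 0, 0, 0]],
  ],
)

```text
t: 1.6
tool_pos: [0.4754, -0.1665, 0.2383]
ee_rot: [-0.001, 0.996, 0.09, -0.0]
force: [-0.3, -0.1, 0.2]
grip_width: 0.005
grip_force: 0.0
```

```bash
cat >> h.py <<'E'
from scipy.spatial.transform import Rotation as R
def st():
    s=ctrl.read_state();q=s["ee_rot"];r=R.from_quat([q[1],q[2],q[3],q[0]]).as_matrix()
    return s["tool_pos"],r,s
# battery pose (world): x,y,yaw ; dock
DOCK=np.array([.652,-.041,.026])
def loc(b,x,y): # battery-local (m) -> world xy
    c,s=np.cos(b[2]),np.sin(b[2]);return np.array([b[0]+c*x-s*y,b[1]+s*x+c*y])
def todo(b,x,y,z):
    p,r,s=st();t=np.r_[loc(b,x,y),z]
    print("tcp",p.round(4),"yaw",np.degrees(np.arctan2(r[1,0],r[0,0])).round(2),"want deg",np.degrees(b[2]).round(2),"shift cm",(r.T@(t-p)*100).round(2),"tilt",r[:,2].round(3),"F",s["force"].round(1),"t",s["t"])
E
python3 - <<'E'
from h import *
todo((.5453,-.0523,.145),-.087,-.105,.017)
E
```

```text
tcp [ 0.4754 -0.1665  0.2383] yaw 10.36 want deg 8.31 shift cm [-0.14  0.23 22.13] tilt [-0.     0.001 -1.   ] F [-0.3 -0.1  0.2] t 1.6
```

Emit:
move_arm(
  rows=[
    [[-0.1, 0.2, 5, 0, 0, 0, 0], [0, 0, 5, 0, 0, 0, 0], [0, 0, 5, 0, 0, 0, 0], [0, 0, 5, 0, 0, 0, 0], [0, 0, 2.1, 0, 0, 0, 0], [0.7, 0, 0, 0, 0, 0, 0], [0.3, 0, 0, 0, 0, 0, 0], [0.2, 0, 0, 0, 0, 0, 0], [0.2, 0, 0, 0, 0, 0, 0]],
  ],
)

```text
t: 2.72
tool_pos: [0.489, -0.1698, 0.019]
ee_rot: [0.001, 0.996, 0.088, 0.001]
force: [1.0, -0.1, 0.5]
grip_width: 0.006
grip_force: 0.0
```

Emit:
move_arm(
  rows=[
    [[0.15, 0, 0, 0, 0, 0, 0], [0.15, 0, 0, 0, 0, 0, 0]],
  ],
)

```text
t: 2.98
tool_pos: [0.491, -0.1688, 0.018]
ee_rot: [0.0, 0.996, 0.088, 0.0]
force: [0.6, 1.1, -0.4]
grip_width: 0.004
grip_force: 0.0
```

Emit:
move_arm(
  rows=[
    [[0.15, 0, 0, 0, 0, 0, 0], [0.15, 0, 0, 0, 0, 0, 0]],
  ],
)

```text
t: 3.22
tool_pos: [0.4938, -0.1683, 0.0176]
ee_rot: [-0.0, 0.996, 0.088, -0.0]
force: [-0.9, -0.5, 0.2]
grip_width: 0.004
grip_force: 0.0
```

Emit:
move_arm(
  rows=[
    [[0.15, 0, 0, 0, 0, 0, 0], [0.15, 0, 0, 0, 0, 0, 0]],
  ],
)

```text
t: 3.48
tool_pos: [0.4947, -0.1677, 0.0171]
ee_rot: [-0.0, 0.996, 0.088, -0.002]
force: [-8.1, -2.3, 2.1]
grip_width: 0.005
grip_force: 3.8
```

Emit:
move_arm(
  rows=[
    [[0.15, 0, 0, 0, 0, 0, 0], [0.15, 0, 0, 0, 0, 0, 0], [0.15, 0, 0, 0, 0, 0, 0]],
  ],
)

```text
t: 3.85
tool_pos: [0.495, -0.1668, 0.0159]
ee_rot: [-0.001, 0.996, 0.089, -0.006]
force: [-16.0, -5.3, 6.7]
grip_width: 0.004
grip_force: 8.6
```

Emit:
move_arm(
  rows=[
    [[0.2, 0, 0, 0, 0, 0, 0], [0.2, 0, 0, 0, 0, 0, 0], [0.2, 0, 0, 0, 0, 0, 0]],
  ],
)

```text
t: 4.22
tool_pos: [0.5002, -0.1663, 0.0157]
ee_rot: [-0.001, 0.996, 0.089, -0.007]
force: [-17.0, -7.8, 5.5]
grip_width: 0.002
grip_force: 8.6
```

Run:
```python
from h import *
todo((.5453,-.0523,.145),-.067,-.105,.017)
```

```text
tcp [ 0.5002 -0.1663  0.0157] yaw 10.19 want deg 8.31 shift cm [-0.59 -0.15 -0.12] tilt [-0.014  0.    -1.   ] F [-17.   -7.8   5.5] t 4.225
```

Emit:
move_arm(
  rows=[
    [[0.15, 0.15, 0, 0, 0, 0, 0], [0.2, 0.08, 0, 0, 0, 0, 0], [0.2, 0.08, 0, 0, 0, 0, 0]],
  ],
)

```text
t: 4.6
tool_pos: [0.5078, -0.1678, 0.0158]
ee_rot: [-0.001, 0.996, 0.088, -0.005]
force: [-10.2, -3.6, 1.4]
grip_width: 0.006
grip_force: 5.1
```

Emit:
move_arm(
  rows=[
    [[0.2, 0.08, 0, 0, 0, 0, 0], [0.2, 0.08, 0, 0, 0, 0, 0], [0.2, 0.08, 0, 0, 0, 0, 0], [0.2, 0.08, 0, 0, 0, 0, 0], [0.2, 0.08, 0, 0, 0, 0, 0]],
  ],
)

```text
t: 5.22
tool_pos: [0.5183, -0.1694, 0.0157]
ee_rot: [-0.002, 0.996, 0.088, -0.005]
force: [-10.7, -0.3, 3.2]
grip_width: 0.005
grip_force: 5.2
```

Emit:
move_arm(
  rows=[
    [[-0.5, 0, 0, 0, 0, 0, 0], [-4.5, 0, 0, 0, 0, 0, 0], [0, -5, 0, 0, 0, -7, 0], [0, 0, 0, 0, 0, 0, 0]],
  ],
)

```text
t: 5.72
tool_pos: [0.4644, -0.1281, 0.0175]
ee_rot: [-0.0, 0.989, 0.149, -0.0]
force: [0.9, 0.2, -0.7]
grip_width: 0.004
grip_force: 0.0
```

Run:
```python
from h import *
im=ctrl.capture("top");a=cv2.resize(im[205:335,185:385],None,fx=4,fy=4,interpolation=cv2.INTER_CUBIC)[:,:]
cv2.imwrite("pics/t1.png",a)
todo((0,0,0),0,0,0)
```

```text
tcp [ 0.4658 -0.1292  0.018 ] yaw 17.09 want deg 0.0 shift cm [-40.72 -26.04   1.73] tilt [ 0.001 -0.    -1.   ] F [ 1.  -0.8  0.8] t 5.775
```

View pics/t1.png

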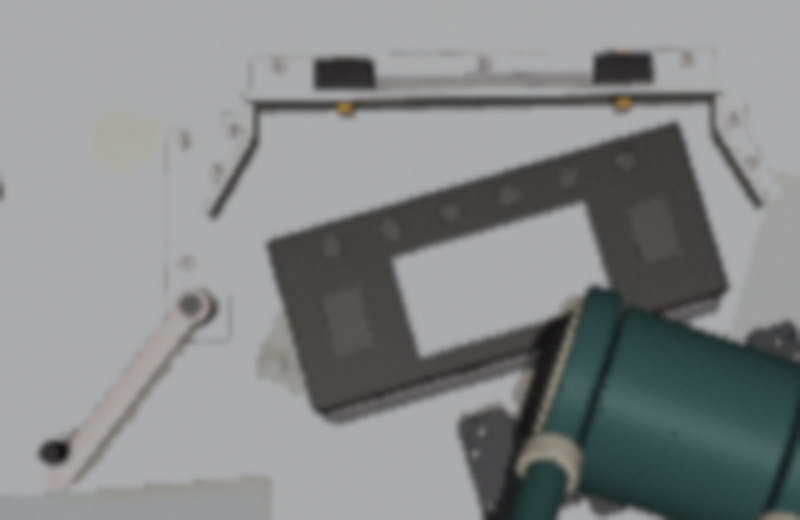

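The battery has turned as intended. Its top corners in the crop are FL (267,243), FR (678,122), NR (727,288) and NL (322,412).

```bash
cat >> h.py <<'E'
def pose(cs): # crop corners FL,FR,NR,NL -> world pose and dock-frame pose
    B=np.array([ray("top",(185+x/4-.4,205+y/4-.4),.068) for x,y in cs]);c=B.mean(0)
    d=(B[0]-B[1])+(B[3]-B[2]);b=np.array([c[0],c[1],np.arctan2(-d[0],d[1])]);show(b);return b
def show(b):
    c,s=np.cos(DOCK[2]),np.sin(DOCK[2]);e=b[:2]-DOCK[:2]
    print("bat",b.round(4),"in dock mm",(1000*np.array([c*e[0]+s*e[1],c*e[1]-s*e[0]])).round(1),"yaw",(b[2]-DOCK[2]).round(3))
E
python3 - <<'E'
from h import *
b=pose([(267,243),(678,122),(727,288),(322,412)])
todo(b,-.067,-.105,.017);todo(b,-.087,.105,.017)
E
```

```text
bat [ 0.5548 -0.0504  0.3004] in dock mm [-97.4  -6.9] yaw 0.274
tcp [ 0.4658 -0.1292  0.018 ] yaw 17.09 want deg 17.21 shift cm [4.14 5.6  0.1 ] tilt [ 0.001 -0.    -1.   ] F [ 1.  -0.8  0.8] t 5.775
tcp [ 0.4658 -0.1292  0.018 ] yaw 17.09 want deg 17.21 shift cm [  2.1  -15.39   0.09] tilt [ 0.001 -0.    -1.   ] F [ 1.  -0.8  0.8] t 5.775
```

Emit:
move_arm(
  rows=[
    [[0, -5, 0, 0, 0, 4, 0], [0, -5, 0, 0, 0, 0, 0], [0.8, -5.4, 0, 0, 0, 0, 0], [1, 0, 0, 0, 0, 0, 0], [0.5, 0, 0, 0, 0, 0, 0], [0, 0, 0, 0, 0, 0, 0]],
  ],
)

```text
t: 6.52
tool_pos: [0.4514, 0.0235, 0.018]
ee_rot: [0.0, 0.994, 0.113, 0.001]
force: [-0.1, 0.1, -0.1]
grip_width: 0.007
grip_force: 0.0
```

Run:
```python
from h import *
todo((.5548,-.0504,.3004),-.067,.105,.017)
```

```text
tcp [0.4514 0.0235 0.018 ] yaw 12.97 want deg 17.21 shift cm [ 0.96 -0.46  0.11] tilt [ 0.001 -0.    -1.   ] F [-0.1  0.1 -0.1] t 6.525
```

Emit:
move_arm(
  rows=[
    [[0.5, -0.5, 0, 0, 0, 0, 0], [0.15, 0, 0, 0, 0, 0, 0], [0.15, 0, 0, 0, 0, 0, 0], [0.15, -0.05, 0, 0, 0, 0, 0], [0.15, -0.05, 0, 0, 0, 0, 0]],
  ],
)

```text
t: 7.15
tool_pos: [0.4593, 0.0329, 0.0177]
ee_rot: [0.0, 0.994, 0.114, 0.0]
force: [0.2, -0.3, -0.0]
grip_width: 0.006
grip_force: 0.0
```

Emit:
move_arm(
  rows=[
    [[0.15, -0.06, 0, 0, 0, 0, 0], [0.15, -0.06, 0, 0, 0, 0, 0], [0.15, -0.06, 0, 0, 0, 0, 0]],
  ],
)

```text
t: 7.52
tool_pos: [0.4596, 0.0351, 0.0165]
ee_rot: [0.0, 0.993, 0.114, -0.004]
force: [-8.3, -4.4, 3.0]
grip_width: 0.005
grip_force: 4.9
```

Emit:
move_arm(
  rows=[
    [[0.2, -0.07, 0, 0, 0, 0, 0], [0.2, -0.07, 0, 0, 0, 0, 0], [0.2, -0.07, 0, 0, 0, 0, 0]],
  ],
)

```text
t: 7.9
tool_pos: [0.4629, 0.0385, 0.0159]
ee_rot: [-0.0, 0.993, 0.114, -0.006]
force: [-11.2, -3.7, 4.7]
grip_width: 0.003
grip_force: 5.7
```

Emit:
move_arm(
  rows=[
    [[0.2, -0.07, 0, 0, 0, 0, 0], [0.2, -0.07, 0, 0, 0, 0, 0], [0.2, -0.07, 0, 0, 0, 0, 0], [0.2, -0.07, 0, 0, 0, 0, 0], [0.2, -0.07, 0, 0, 0, 0, 0]],
  ],
)

```text
t: 8.52
tool_pos: [0.4719, 0.0445, 0.0157]
ee_rot: [-0.0, 0.994, 0.114, -0.006]
force: [-11.1, -3.1, 3.8]
grip_width: 0.002
grip_force: 6.0
```

Emit:
move_arm(
  rows=[
    [[0.22, -0.07, 0, 0, 0, 0, 0], [0.22, -0.07, 0, 0, 0, 0, 0], [0.22, -0.07, 0, 0, 0, 0, 0], [0.22, -0.07, 0, 0, 0, 0, 0], [0.22, -0.07, 0, 0, 0, 0, 0], [0.22, -0.07, 0, 0, 0, 0, 0]],
  ],
)

```text
t: 9.28
tool_pos: [0.4839, 0.0514, 0.0157]
ee_rot: [-0.0, 0.994, 0.114, -0.006]
force: [-10.3, -2.7, 3.2]
grip_width: 0.003
grip_force: 5.7
```

Emit:
move_arm(
  rows=[
    [[-0.5, 0, 0, 0, 0, 0, 0], [-3.5, 0, 0, 0, 0, 3, 0], [0, 5, 0, 0, 0, 0, 0], [0, 5, 0, 0, 0, 0, 0], [0, 0, 0, 0, 0, 0, 0]],
  ],
)

```text
t: 9.9
tool_pos: [0.47, -0.0584, 0.0187]
ee_rot: [0.001, 0.996, 0.086, 0.002]
force: [-0.9, 0.7, -0.2]
grip_width: 0.005
grip_force: 0.0
```

Run:
```python
from h import *
im=ctrl.capture("top");a=cv2.resize(im[205:335,185:385],None,fx=4,fy=4,interpolation=cv2.INTER_CUBIC)[:,:]
cv2.imwrite("pics/t2.png",a)
```

```text
(no output)
```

View pics/t2.png

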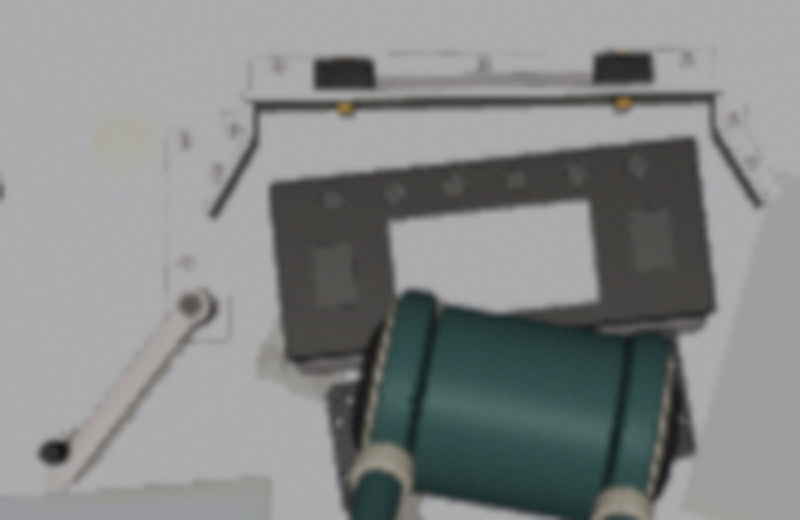

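The top corners are now FL (271,184), FR (695,138), NR (714,312) and NL (289,359).

Run:
```python
from h import *
b=pose([(271,184),(695,138),(714,312),(289,359)])
todo(b,-.087,-.105,.017);todo(b,-.087,.105,.017)
```

```text
bat [ 0.5646 -0.0467  0.1177] in dock mm [-87.5  -3.4] yaw 0.092
tcp [ 0.4691 -0.057   0.0183] yaw 9.87 want deg 6.74 shift cm [ 0.32 10.64  0.13] tilt [ 0.002 -0.    -1.   ] F [ 0.2 -0.2  0.3] t 9.95
tcp [ 0.4691 -0.057   0.0183] yaw 9.87 want deg 6.74 shift cm [  1.47 -10.33   0.13] tilt [ 0.002 -0.    -1.   ] F [ 0.2 -0.2  0.3] t 9.95
```

Emit:
move_arm(
  rows=[
    [[0, 5.3, 0, 0, 0, 0, 0], [0.5, 5.3, 0, 0, 0, 0, 0], [1, 0, 0, 0, 0, 0, 0], [0.4, 0, 0, 0, 0, 0, 0], [0.15, 0, 0, 0, 0, 0, 0], [0.15, 0, 0, 0, 0, 0, 0], [0.15, 0.05, 0, 0, 0, 0, 0]],
  ],
)

```text
t: 10.82
tool_pos: [0.5094, -0.1556, 0.0176]
ee_rot: [-0.0, 0.996, 0.088, -0.0]
force: [0.2, 0.2, -0.6]
grip_width: 0.005
grip_force: 0.1
```

Emit:
move_arm(
  rows=[
    [[0.15, 0.06, 0, 0, 0, 0, 0], [0.15, 0.06, 0, 0, 0, 0, 0], [0.15, 0.06, 0, 0, 0, 0, 0], [0.15, 0.06, 0, 0, 0, 0, 0]],
  ],
)

```text
t: 11.32
tool_pos: [0.5115, -0.1571, 0.0163]
ee_rot: [-0.001, 0.996, 0.088, -0.004]
force: [-11.5, -1.2, 4.0]
grip_width: 0.007
grip_force: 5.9
```

Emit:
move_arm(
  rows=[
    [[0.2, 0.07, 0, 0, 0, 0, 0], [0.2, 0.07, 0, 0, 0, 0, 0], [0.2, 0.07, 0, 0, 0, 0, 0], [0.2, 0.07, 0, 0, 0, 0, 0], [0.2, 0.07, 0, 0, 0, 0, 0]],
  ],
)

```text
t: 11.95
tool_pos: [0.5211, -0.1593, 0.016]
ee_rot: [-0.001, 0.996, 0.088, -0.005]
force: [-13.2, -2.5, 4.9]
grip_width: 0.004
grip_force: 7.0
```

Emit:
move_arm(
  rows=[
    [[0.2, 0.07, 0, 0, 0, 0, 0], [0.2, 0.07, 0, 0, 0, 0, 0], [0.2, 0.07, 0, 0, 0, 0, 0], [0.15, 0.05, 0, 0, 0, 0, 0]],
  ],
)

```text
t: 12.45
tool_pos: [0.5273, -0.1604, 0.0156]
ee_rot: [-0.002, 0.996, 0.088, -0.007]
force: [-13.8, -2.7, 5.1]
grip_width: 0.005
grip_force: 6.6
```

Emit:
move_arm(
  rows=[
    [[-0.5, 0, 0, 0, 0, 0, 0], [-4, 0, 0, 0, 0, 0, 0], [-1, -5.2, 0, 0, 0, 0, 0], [0, -5.2, 0, 0, 0, 0, 0], [0, -5.2, 0, 0, 0, 0, 0], [0, -5.2, 0, 0, 0, 0, 0], [0, 0, 0, 0, 0, 0, 0]],
  ],
)

```text
t: 13.32
tool_pos: [0.4438, 0.0371, 0.0181]
ee_rot: [-0.0, 0.996, 0.09, 0.001]
force: [-0.3, 0.5, -0.8]
grip_width: 0.004
grip_force: 0.0
```

Run:
```python
from h import *
b=(.5725,-.0457,.226);show(b)
todo(b,-.067,.105,.017)
```

```text
Traceback (most recent call last):
  File "h.py", line 26, in show
    print("bat",b.round(4),"in dock mm",(1000*np.array([c*e[0]+s*e[1],c*e[1]-s*e[0]])).round(1),"yaw",(b[2]-DOCK[2]).round(3))
                ^^^^^^^
AttributeError: 'tuple' object has no attribute 'round'. Did you mean: 'count'?
```

Run:
```python
from h import *
b=np.array((.571,-.0447,.226));show(b)
todo(b,-.067,.105,.017)
```

```text
bat [ 0.571  -0.0447  0.226 ] in dock mm [-81.1  -1.6] yaw 0.2
tcp [0.4438 0.0371 0.0181] yaw 10.33 want deg 12.95 shift cm [3.87 0.14 0.11] tilt [ 0.002  0.001 -1.   ] F [-0.3  0.5 -0.8] t 13.325
```

Emit:
move_arm(
  rows=[
    [[1.5, 0, 0, 0, 0, 3, 0], [1.2, 0, 0, 0, 0, 0, 0], [0.5, 0, 0, 0, 0, 0, 0], [0.15, 0, 0, 0, 0, 0, 0], [0.15, 0, 0, 0, 0, 0, 0], [0.15, 0, 0, 0, 0, 0, 0], [0.15, -0.06, 0, 0, 0, 0, 0]],
  ],
)

```text
t: 14.2
tool_pos: [0.4812, 0.0405, 0.0177]
ee_rot: [-0.0, 0.998, 0.061, -0.0]
force: [0.3, 0.1, 0.1]
grip_width: 0.006
grip_force: 0.0
```

Emit:
move_arm(
  rows=[
    [[0.15, -0.06, 0, 0, 0, 0, 0], [0.15, -0.06, 0, 0, 0, 0, 0], [0.15, -0.06, 0, 0, 0, 0, 0], [0.15, -0.06, 0, 0, 0, 0, 0]],
  ],
)

```text
t: 14.7
tool_pos: [0.484, 0.0433, 0.0167]
ee_rot: [0.0, 0.998, 0.062, -0.003]
force: [-6.9, -1.5, 2.9]
grip_width: 0.004
grip_force: 3.4
```

Emit:
move_arm(
  rows=[
    [[0.2, -0.07, 0, 0, 0, 0, 0], [0.2, -0.07, 0, 0, 0, 0, 0], [0.2, -0.07, 0, 0, 0, 0, 0], [0.2, -0.07, 0, 0, 0, 0, 0], [0.2, -0.07, 0, 0, 0, 0, 0]],
  ],
)

```text
t: 15.32
tool_pos: [0.49, 0.0481, 0.0155]
ee_rot: [-0.0, 0.998, 0.061, -0.007]
force: [-12.9, 0.4, 3.4]
grip_width: 0.006
grip_force: 6.1
```

Emit:
move_arm(
  rows=[
    [[0.22, -0.07, 0, 0, 0, 0, 0], [0.22, -0.07, 0, 0, 0, 0, 0], [0.22, -0.06, 0, 0, 0, 0, 0], [0.22, -0.06, 0, 0, 0, 0, 0], [0.22, -0.06, 0, 0, 0, 0, 0], [0.22, -0.06, 0, 0, 0, 0, 0]],
  ],
)

```text
t: 16.08
tool_pos: [0.5029, 0.054, 0.0154]
ee_rot: [-0.0, 0.998, 0.061, -0.006]
force: [-12.8, 0.4, 3.9]
grip_width: 0.003
grip_force: 6.5
```

Emit:
move_arm(
  rows=[
    [[0.22, -0.07, 0, 0, 0, 0, 0], [0.22, -0.06, 0, 0, 0, 0, 0], [0.22, -0.06, 0, 0, 0, 0, 0], [0.22, -0.06, 0, 0, 0, 0, 0]],
  ],
)

```text
t: 16.58
tool_pos: [0.5113, 0.0576, 0.0154]
ee_rot: [-0.0, 0.998, 0.061, -0.006]
force: [-11.5, 1.5, 2.5]
grip_width: 0.007
grip_force: 5.6
```

Emit:
move_arm(
  rows=[
    [[-0.5, 0, 0, 0, 0, 0, 0], [-3, 0, 0, 0, 0, 2, 0], [-0.5, 5, 0, 0, 0, 0, 0], [0, 5, 0, 0, 0, 0, 0], [0, 0, 0, 0, 0, 0, 0]],
  ],
)

```text
t: 17.2
tool_pos: [0.4883, -0.0497, 0.0186]
ee_rot: [0.001, 0.999, 0.042, 0.002]
force: [0.1, -0.3, -0.7]
grip_width: 0.004
grip_force: 0.0
```

Run:
```python
from h import *
im=ctrl.capture("top");a=cv2.resize(im[205:335,185:385],None,fx=4,fy=4,interpolation=cv2.INTER_CUBIC)[:,:]
cv2.imwrite("pics/t3.png",a)
```

```text
(no output)
```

View pics/t3.png

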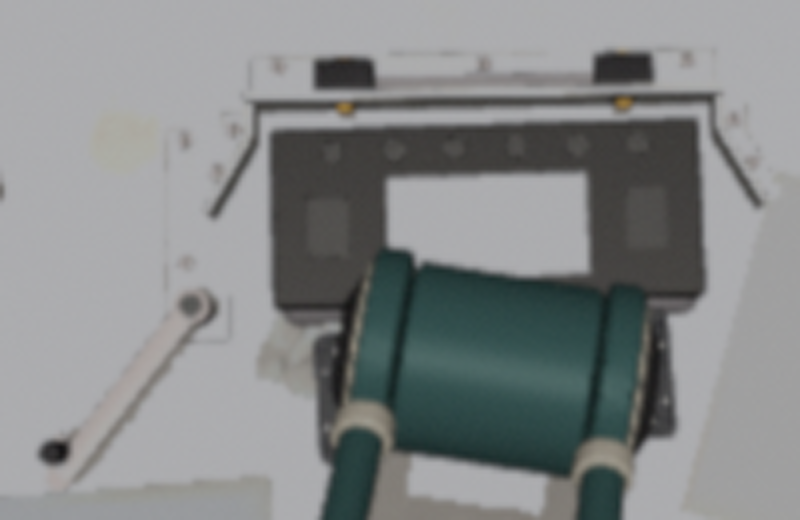

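The battery is nearly square to the dock now. Its top corners are FL (271,129), FR (697,118), NR (705,294) and NL (275,303).

Run:
```python
from h import *
b=pose([(271,129),(697,118),(705,294),(275,303)])
todo(b,-.067,-.105,.017);todo(b,-.067,.105,.017)
```

```text
bat [ 0.5852 -0.0435  0.0322] in dock mm [-66.9  -0.8] yaw 0.006
tcp [ 0.4877 -0.0484  0.0183] yaw 4.87 want deg 1.84 shift cm [ 2.51 10.47  0.14] tilt [ 0.002 -0.    -1.   ] F [ 0.3 -0.5  0.2] t 17.25
tcp [ 0.4877 -0.0484  0.0183] yaw 4.87 want deg 1.84 shift cm [  3.61 -10.5    0.14] tilt [ 0.002 -0.    -1.   ] F [ 0.3 -0.5  0.2] t 17.25
```

Emit:
move_arm(
  rows=[
    [[0, 5.2, 0, 0, 0, 0, 0], [0.8, 5.3, 0, 0, 0, 0, 0], [1, 0, 0, 0, 0, 0, 0], [0.35, 0, 0, 0, 0, 0, 0], [0.15, 0, 0, 0, 0, 0, 0], [0.15, 0, 0, 0, 0, 0, 0], [0.15, 0.05, 0, 0, 0, 0, 0]],
  ],
)

```text
t: 18.12
tool_pos: [0.5211, -0.1489, 0.0175]
ee_rot: [-0.0, 0.999, 0.045, -0.001]
force: [-3.0, -0.3, 0.2]
grip_width: 0.007
grip_force: 1.2
```

Emit:
move_arm(
  rows=[
    [[0.15, 0.06, 0, 0, 0, 0, 0], [0.15, 0.06, 0, 0, 0, 0, 0], [0.15, 0.06, 0, 0, 0, 0, 0], [0.15, 0.06, 0, 0, 0, 0, 0]],
  ],
)

```text
t: 18.62
tool_pos: [0.5238, -0.1511, 0.0163]
ee_rot: [-0.001, 0.999, 0.044, -0.004]
force: [-11.8, 1.1, 5.0]
grip_width: 0.005
grip_force: 5.7
```

Emit:
move_arm(
  rows=[
    [[0.2, 0.07, 0, 0, 0, 0, 0], [0.2, 0.07, 0, 0, 0, 0, 0], [0.2, 0.07, 0, 0, 0, 0, 0], [0.2, 0.07, 0, 0, 0, 0, 0]],
  ],
)

```text
t: 19.12
tool_pos: [0.5297, -0.1535, 0.0155]
ee_rot: [-0.001, 0.999, 0.045, -0.007]
force: [-16.4, -3.1, 6.2]
grip_width: 0.007
grip_force: 8.5
```

Emit:
move_arm(
  rows=[
    [[0.15, 0.05, 0, 0, 0, 0, 0], [0.15, 0.05, 0, 0, 0, 0, 0], [0.1, 0.03, 0, 0, 0, 0, 0]],
  ],
)

```text
t: 19.5
tool_pos: [0.5346, -0.1547, 0.0157]
ee_rot: [-0.001, 0.999, 0.045, -0.006]
force: [-13.1, -2.6, 3.5]
grip_width: 0.005
grip_force: 7.0
```

Emit:
move_arm(
  rows=[
    [[-0.5, 0, 0, 0, 0, 0, 0], [-3, 0, 0, 0, 0, 0, 0], [0, -5.2, 0, 0, 0, 0, 0], [0, -5.2, 0, 0, 0, 0, 0], [0, -5.2, 0, 0, 0, 0, 0], [0, -5.2, 0, 0, 0, 0, 0], [0, 0, 0, 0, 0, 0, 0]],
  ],
)

```text
t: 20.38
tool_pos: [0.4878, 0.0523, 0.0183]
ee_rot: [-0.0, 0.999, 0.046, 0.001]
force: [0.4, 0.1, 0.2]
grip_width: 0.002
grip_force: 0.0
```

Run:
```python
from h import *
b=np.array((.5898,-.0430,.112));show(b)
todo(b,-.067,.105,.017)
```

```text
bat [ 0.5898 -0.043   0.112 ] in dock mm [-62.2  -0.4] yaw 0.086
tcp [0.4878 0.0523 0.0183] yaw 5.33 want deg 6.42 shift cm [2.37 0.06 0.13] tilt [ 0.002  0.001 -1.   ] F [0.4 0.1 0.2] t 20.375
```

Emit:
move_arm(
  rows=[
    [[1.3, 0, 0, 0, 0, 2, 0], [0.5, 0, 0, 0, 0, 0, 0], [0.15, 0, 0, 0, 0, 0, 0], [0.15, 0, 0, 0, 0, 0, 0], [0.15, -0.04, 0, 0, 0, 0, 0], [0.15, -0.05, 0, 0, 0, 0, 0], [0.15, -0.06, 0, 0, 0, 0, 0]],
  ],
)

```text
t: 21.25
tool_pos: [0.5115, 0.0525, 0.0174]
ee_rot: [0.0, 1.0, 0.027, -0.001]
force: [-3.8, -1.0, 1.5]
grip_width: 0.006
grip_force: 1.8
```

Emit:
move_arm(
  rows=[
    [[0.15, -0.06, 0, 0, 0, 0, 0], [0.15, -0.06, 0, 0, 0, 0, 0], [0.15, -0.06, 0, 0, 0, 0, 0], [0.2, -0.07, 0, 0, 0, 0, 0], [0.2, -0.07, 0, 0, 0, 0, 0]],
  ],
)

```text
t: 21.88
tool_pos: [0.5151, 0.0562, 0.0158]
ee_rot: [0.0, 1.0, 0.027, -0.006]
force: [-13.3, -0.6, 5.9]
grip_width: 0.002
grip_force: 6.6
```

Emit:
move_arm(
  rows=[
    [[0.2, -0.07, 0, 0, 0, 0, 0], [0.2, -0.07, 0, 0, 0, 0, 0], [0.2, -0.07, 0, 0, 0, 0, 0]],
  ],
)

```text
t: 22.25
tool_pos: [0.5215, 0.0591, 0.0159]
ee_rot: [-0.0, 1.0, 0.026, -0.005]
force: [-10.0, 1.6, 4.2]
grip_width: 0.005
grip_force: 5.6
```

Emit:
move_arm(
  rows=[
    [[0.2, -0.06, 0, 0, 0, 0, 0], [0.2, -0.06, 0, 0, 0, 0, 0], [0.15, -0.04, 0, 0, 0, 0, 0]],
  ],
)

```text
t: 22.62
tool_pos: [0.5259, 0.0608, 0.0156]
ee_rot: [-0.0, 1.0, 0.027, -0.006]
force: [-13.4, 0.5, 4.5]
grip_width: 0.005
grip_force: 6.4
```

Emit:
move_arm(
  rows=[
    [[0.1, -0.03, 0, 0, 0, 0, 0], [0.1, -0.03, 0, 0, 0, 0, 0]],
  ],
)

```text
t: 22.88
tool_pos: [0.527, 0.0613, 0.0154]
ee_rot: [0.0, 1.0, 0.027, -0.007]
force: [-14.2, -1.6, 5.7]
grip_width: 0.001
grip_force: 6.8
```

Emit:
move_arm(
  rows=[
    [[-0.5, 0, 0, 0, 0, 0, 0], [-3, 0, 0, 0, 0, 0, 0], [-0.5, 5, 0, 0, 0, 0, 0], [0, 5, 0, 0, 0, 0, 0], [0, 0, 0, 0, 0, 0, 0]],
  ],
)

```text
t: 23.5
tool_pos: [0.5009, -0.0432, 0.0185]
ee_rot: [0.0, 1.0, 0.025, 0.002]
force: [-0.2, 0.4, -0.3]
grip_width: 0.004
grip_force: 0.0
```

Run:
```python
from h import *
im=ctrl.capture("top");a=cv2.resize(im[215:305,240:375],None,fx=5.9,fy=5.9,interpolation=cv2.INTER_CUBIC)
cv2.imwrite("pics/t4.png",a)
```

```text
(no output)
```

View pics/t4.png

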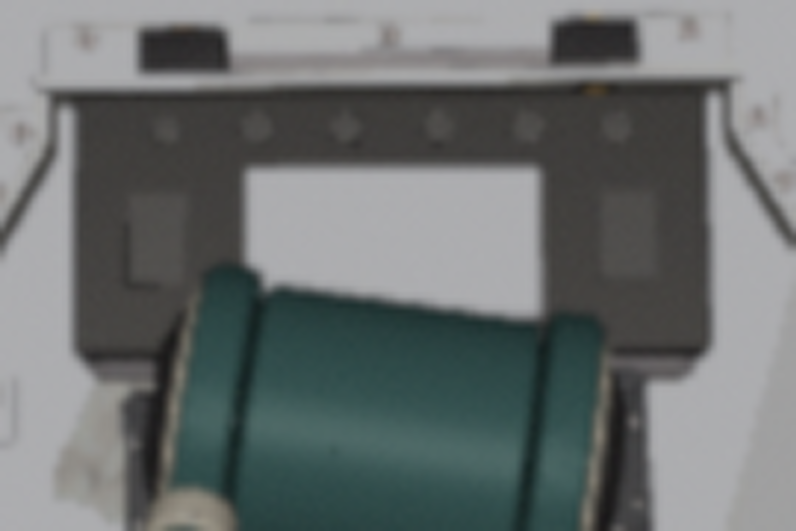

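The far face is close to the stop, with only the right brass pin still showing at (595,90). The near top corners are NR (709,350) and NL (78,352).

Run:
```python
from h import *
P=lambda x,y:ray("top",(240+x/5.9-.4,215+y/5.9-.4),.068)
L,Rr=P(78,352),P(709,350);d=L-Rr;yaw=np.arctan2(-d[0],d[1]);m=(L+Rr)/2
b=np.array([m[0]+.0485*np.cos(yaw),m[1]+.0485*np.sin(yaw),yaw]);show(b);todo(b,-.067,-.105,.017);todo(b,-.067,.105,.017)
```

```text
bat [ 0.5963 -0.0432  0.011 ] in dock mm [-55.7  -0.7] yaw -0.015
tcp [ 0.5005 -0.0419  0.0182] yaw 2.88 want deg 0.63 shift cm [ 2.46 10.84  0.13] tilt [ 0.002 -0.    -1.   ] F [-0.8  0.6 -0.3] t 23.55
tcp [ 0.5005 -0.0419  0.0182] yaw 2.88 want deg 0.63 shift cm [  3.28 -10.14   0.13] tilt [ 0.002 -0.    -1.   ] F [-0.8  0.6 -0.3] t 23.55
```

Emit:
move_arm(
  rows=[
    [[0, 5.3, 0, 0, 0, 0, 0], [0.8, 5.3, 0, 0, 0, 0, 0], [1, 0, 0, 0, 0, 0, 0], [0.3, 0, 0, 0, 0, 0, 0], [0.15, 0, 0, 0, 0, 0, 0], [0.15, 0, 0, 0, 0, 0, 0], [0.15, 0.05, 0, 0, 0, 0, 0], [0.15, 0.06, 0, 0, 0, 0, 0]],
  ],
)

```text
t: 24.55
tool_pos: [0.5307, -0.1454, 0.0172]
ee_rot: [-0.0, 1.0, 0.027, -0.002]
force: [-4.6, 1.1, 1.3]
grip_width: 0.006
grip_force: 2.2
```

Emit:
move_arm(
  rows=[
    [[0.15, 0.06, 0, 0, 0, 0, 0], [0.15, 0.06, 0, 0, 0, 0, 0], [0.15, 0.06, 0, 0, 0, 0, 0]],
  ],
)

```text
t: 24.92
tool_pos: [0.5327, -0.1472, 0.0163]
ee_rot: [-0.001, 1.0, 0.027, -0.004]
force: [-9.7, -0.6, 2.7]
grip_width: 0.008
grip_force: 4.9
```

Emit:
move_arm(
  rows=[
    [[0.15, 0.06, 0, 0, 0, 0, 0], [0.15, 0.06, 0, 0, 0, 0, 0], [0.15, 0.06, 0, 0, 0, 0, 0]],
  ],
)

```text
t: 25.3
tool_pos: [0.536, -0.1489, 0.016]
ee_rot: [-0.001, 1.0, 0.027, -0.005]
force: [-11.5, -1.4, 4.0]
grip_width: 0.008
grip_force: 5.8
```

Emit:
move_arm(
  rows=[
    [[0.1, 0.04, 0, 0, 0, 0, 0], [0.1, 0.04, 0, 0, 0, 0, 0]],
  ],
)

```text
t: 25.55
tool_pos: [0.5375, -0.1496, 0.0159]
ee_rot: [-0.001, 1.0, 0.027, -0.006]
force: [-14.3, -2.0, 6.2]
grip_width: 0.007
grip_force: 7.2
```

Emit:
move_arm(
  rows=[
    [[0.1, 0.02, 0, 0, 0, 0, 0], [0.05, 0, 0, 0, 0, 0, 0]],
  ],
)

```text
t: 25.8
tool_pos: [0.5376, -0.1496, 0.0156]
ee_rot: [-0.001, 1.0, 0.027, -0.007]
force: [-17.1, -1.9, 8.1]
grip_width: 0.005
grip_force: 8.6
```

Emit:
move_arm(
  rows=[
    [[-0.6, 0, 0, 0, 0, 0, 0], [-2.4, 0, 0, 0, 0, 0, 0], [0, -5.2, 0, 0, 0, 0, 0], [0, -5.2, 0, 0, 0, 0, 0], [0, -5.2, 0, 0, 0, 0, 0], [0, -5.2, 0, 0, 0, 0, 0], [0, 0, 0, 0, 0, 0, 0]],
  ],
)

```text
t: 26.68
tool_pos: [0.5046, 0.0589, 0.0183]
ee_rot: [-0.0, 1.0, 0.029, 0.001]
force: [0.3, -0.3, -0.7]
grip_width: 0.003
grip_force: 0.0
```

Emit:
move_arm(
  rows=[
    [[0.8, 0, 0, 0, 0, 0, 0], [0.4, 0, 0, 0, 0, 0, 0], [0.15, 0, 0, 0, 0, 0, 0], [0.15, 0, 0, 0, 0, 0, 0], [0.15, 0, 0, 0, 0, 0, 0], [0.15, 0, 0, 0, 0, 0, 0]],
  ],
)

```text
t: 27.42
tool_pos: [0.5217, 0.0568, 0.0176]
ee_rot: [-0.0, 1.0, 0.026, -0.0]
force: [-0.5, -0.0, -0.7]
grip_width: 0.001
grip_force: 0.0
```

Emit:
move_arm(
  rows=[
    [[0.15, -0.05, 0, 0, 0, 0, 0], [0.15, -0.05, 0, 0, 0, 0, 0], [0.15, -0.06, 0, 0, 0, 0, 0]],
  ],
)

```text
t: 27.8
tool_pos: [0.5261, 0.0589, 0.0177]
ee_rot: [0.0, 1.0, 0.027, -0.0]
force: [-1.3, -0.6, 0.6]
grip_width: 0.007
grip_force: 1.3
```

Emit:
move_arm(
  rows=[
    [[0.15, -0.05, 0, 0, 0, 0, 0], [0.15, -0.05, 0, 0, 0, 0, 0], [0.15, -0.05, 0, 0, 0, 0, 0], [0.15, -0.05, 0, 0, 0, 0, 0]],
  ],
)

```text
t: 28.3
tool_pos: [0.5265, 0.0605, 0.0159]
ee_rot: [0.0, 1.0, 0.027, -0.006]
force: [-13.3, -2.6, 4.1]
grip_width: 0.002
grip_force: 6.5
```

Emit:
move_arm(
  rows=[
    [[0.15, -0.05, 0, 0, 0, 0, 0], [0.15, -0.05, 0, 0, 0, 0, 0], [0.15, -0.05, 0, 0, 0, 0, 0]],
  ],
)

```text
t: 28.68
tool_pos: [0.5297, 0.0627, 0.0155]
ee_rot: [0.0, 1.0, 0.026, -0.007]
force: [-15.6, -0.8, 6.1]
grip_width: 0.004
grip_force: 7.7
```

Emit:
move_arm(
  rows=[
    [[0.1, -0.03, 0, 0, 0, 0, 0], [0.1, -0.03, 0, 0, 0, 0, 0]],
  ],
)

```text
t: 28.92
tool_pos: [0.5319, 0.0638, 0.0155]
ee_rot: [-0.0, 1.0, 0.026, -0.007]
force: [-13.3, 1.6, 1.8]
grip_width: 0.004
grip_force: 7.3
```

Emit:
move_arm(
  rows=[
    [[0.1, -0.02, 0, 0, 0, 0, 0], [0.05, 0, 0, 0, 0, 0, 0]],
  ],
)

```text
t: 29.18
tool_pos: [0.5318, 0.0639, 0.0151]
ee_rot: [-0.0, 1.0, 0.026, -0.008]
force: [-17.5, 0.8, 7.0]
grip_width: 0.003
grip_force: 8.5
```

Emit:
move_arm(
  rows=[
    [[0.1, 0, 0, 0, 0, 0, 0]],
  ],
)

```text
t: 29.3
tool_pos: [0.5319, 0.0639, 0.0149]
ee_rot: [-0.0, 1.0, 0.026, -0.009]
force: [-20.5, 0.3, 8.3]
grip_width: 0.005
grip_force: 9.8
```

Emit:
move_arm(
  rows=[
    [[-0.7, 0, 0, 0, 0, 0, 0], [-2.3, 0, 0, 0, 0, 0, 0], [0, 5.2, 0, 0, 0, 0, 0], [0, 5.2, 0, 0, 0, 0, 0], [0, 5.2, 0, 0, 0, 0, 0], [0, 5.2, 0, 0, 0, 0, 0], [0, 0, 0, 0, 0, 0, 0]],
  ],
)

```text
t: 30.18
tool_pos: [0.5237, -0.149, 0.0186]
ee_rot: [0.001, 1.0, 0.024, 0.002]
force: [0.0, -0.3, -0.5]
grip_width: 0.007
grip_force: 0.0
```

Emit:
move_arm(
  rows=[
    [[0.9, 0, 0, 0, 0, 0, 0], [0.5, 0, 0, 0, 0, 0, 0], [0.15, 0, 0, 0, 0, 0, 0], [0.15, 0, 0, 0, 0, 0, 0], [0.15, 0, 0, 0, 0, 0, 0], [0.15, 0, 0, 0, 0, 0, 0]],
  ],
)

```text
t: 30.92
tool_pos: [0.5357, -0.1422, 0.0156]
ee_rot: [-0.001, 1.0, 0.028, -0.007]
force: [-13.1, -3.7, 5.2]
grip_width: 0.005
grip_force: 6.6
```

Emit:
move_arm(
  rows=[
    [[0.15, 0.03, 0, 0, 0, 0, 0], [0.15, 0.03, 0, 0, 0, 0, 0], [0.15, 0.04, 0, 0, 0, 0, 0]],
  ],
)

```text
t: 31.3
tool_pos: [0.5379, -0.1423, 0.0148]
ee_rot: [-0.002, 1.0, 0.028, -0.009]
force: [-20.5, -0.8, 9.7]
grip_width: 0.005
grip_force: 10.3
```

Emit:
move_arm(
  rows=[
    [[-0.7, 0, 0, 0, 0, 0, 0], [-2.3, 0, 0, 0, 0, 0, 0], [0, -5.1, 0, 0, 0, 0, 0], [0, -5.1, 0, 0, 0, 0, 0], [0, -5.1, 0, 0, 0, 0, 0], [0, -5.1, 0, 0, 0, 0, 0], [0, 0, 0, 0, 0, 0, 0]],
  ],
)

```text
t: 32.17
tool_pos: [0.5058, 0.0612, 0.018]
ee_rot: [-0.0, 1.0, 0.03, 0.001]
force: [0.4, -0.2, -0.2]
grip_width: 0.004
grip_force: 0.0
```

Emit:
move_arm(
  rows=[
    [[0.9, 0, 0, 0, 0, 0, 0], [0.5, 0, 0, 0, 0, 0, 0], [0.2, 0, 0, 0, 0, 0, 0], [0, 0, 0, 0, 0, 0, 0]],
  ],
)

```text
t: 32.67
tool_pos: [0.522, 0.057, 0.0176]
ee_rot: [0.0, 1.0, 0.026, -0.0]
force: [-0.4, -0.2, -0.4]
grip_width: 0.008
grip_force: 0.0
```

Emit:
move_arm(
  rows=[
    [[0.3, 0, 0, 0, 0, 0, 0], [0.2, 0, 0, 0, 0, 0, 0], [0.15, 0, 0, 0, 0, 0, 0], [0.15, -0.03, 0, 0, 0, 0, 0]],
  ],
)

```text
t: 33.17
tool_pos: [0.5298, 0.0586, 0.0177]
ee_rot: [-0.0, 1.0, 0.027, 0.0]
force: [-0.7, 0.1, -0.1]
grip_width: 0.007
grip_force: 0.0
```

Emit:
move_arm(
  rows=[
    [[0.15, -0.03, 0, 0, 0, 0, 0], [0.15, -0.03, 0, 0, 0, 0, 0], [0.1, -0.03, 0, 0, 0, 0, 0]],
  ],
)

```text
t: 33.55
tool_pos: [0.5316, 0.0595, 0.017]
ee_rot: [0.0, 1.0, 0.027, -0.002]
force: [-6.4, -1.8, 2.7]
grip_width: 0.006
grip_force: 3.2
```

Emit:
move_arm(
  rows=[
    [[0.15, -0.03, 0, 0, 0, 0, 0], [0.15, -0.03, 0, 0, 0, 0, 0], [0.15, 0, 0, 0, 0, 0, 0]],
  ],
)

```text
t: 33.92
tool_pos: [0.5321, 0.0603, 0.0158]
ee_rot: [0.0, 1.0, 0.026, -0.006]
force: [-14.7, 0.2, 7.1]
grip_width: 0.005
grip_force: 7.3
```

Emit:
move_arm(
  rows=[
    [[0.1, 0, 0, 0, 0, 0, 0], [0.05, 0, 0, 0, 0, 0, 0]],
  ],
)

```text
t: 34.17
tool_pos: [0.5321, 0.0604, 0.0153]
ee_rot: [0.0, 1.0, 0.026, -0.008]
force: [-15.6, -0.3, 6.5]
grip_width: 0.007
grip_force: 8.0
```

Emit:
move_arm(
  rows=[
    [[-0.8, 0, 0, 0, 0, 0, 0], [-3.2, 0, 0, 0, 0, 0, 0], [-1, 0, -5, 0, 0, 0, 0], [0, -2, -3.5, 0, 0, 0, 0], [0, -5, 0, 0, 0, 0, 0], [0, -5, 0, 0, 0, 0, 0], [0, -3, 0, 0, 0, 0, 0], [0, 0, 0, 0, 0, 0, 0]],
  ],
)

```text
t: 35.17
tool_pos: [0.4825, 0.2098, 0.1034]
ee_rot: [-0.001, 1.0, 0.028, 0.001]
force: [0.5, -0.2, -0.0]
grip_width: 0.004
grip_force: 0.0
```

```bash
cat >> h.py <<'E'
PIV=np.array([.534,.121]);KR=.1073
def knob(phi):return PIV+KR*np.array([np.cos(np.radians(phi)),np.sin(np.radians(phi))])
def path(pts,z):
    p,r,s=st();cur=p
    for q in pts:
        t=np.r_[q,z];print((r.T@(t-cur)*100).round(2),t.round(3));cur=t
    print("tcp",p.round(4),"t",s["t"])
E
python3 - <<'E'
from h import *
k0=np.array([.4515,.1897]);a=np.degrees(np.arctan2(*(k0-PIV)[::-1]));print(a)
path([k0+[0,.036]],.054)
path([k0+[0,.036]]+[knob(f)+[0,.0245] for f in np.arange(a+5,230,8)],.054)
E
```

```text
140.21492829130128
[-3.02 -1.76  4.93] [0.452 0.226 0.054]
tcp [0.4825 0.2098 0.1034] t 35.175
[-3.02 -1.76  4.93] [0.452 0.226 0.054]
[-0.67  1.86 -0.  ] [0.446 0.207 0.054]
[-0.84  1.24 -0.  ] [0.438 0.194 0.054]
[-0.66  1.35 -0.  ] [0.432 0.18  0.054]
[-0.46  1.42 -0.  ] [0.429 0.166 0.054]
[-0.26  1.47 -0.  ] [0.427 0.151 0.054]
[-0.05  1.5  -0.  ] [0.427 0.136 0.054]
[ 0.16  1.49 -0.  ] [0.43  0.121 0.054]
[ 0.36  1.45 -0.  ] [0.434 0.107 0.054]
[0.56 1.39 0.  ] [0.44  0.093 0.054]
[0.75 1.3  0.  ] [0.449 0.081 0.054]
[0.92 1.18 0.  ] [0.458 0.069 0.054]
tcp [0.4825 0.2098 0.1034] t 35.175
```

Emit:
move_arm(
  rows=[
    [[-3, -1.8, 0, 0, 0, 0, 0], [0, 0, 4.9, 0, 0, 0, 0], [-0.3, 0.5, 0, 0, 0, 0, 0], [-0.3, 0.7, 0, 0, 0, 0, 0], [-0.4, 0.6, 0, 0, 0, 0, 0], [-0.4, 0.6, 0, 0, 0, 0, 0], [-0.4, 0.6, 0, 0, 0, 0, 0], [-0.3, 0.7, 0, 0, 0, 0, 0], [-0.3, 0.7, 0, 0, 0, 0, 0], [-0.2, 0.7, 0, 0, 0, 0, 0]],
  ],
)

```text
t: 36.42
tool_pos: [0.4273, 0.1712, 0.0536]
ee_rot: [0.0, 1.0, 0.027, -0.0]
force: [-0.3, 0.8, -0.5]
grip_width: 0.003
grip_force: 0.5
```

Emit:
move_arm(
  rows=[
    [[-0.15, 0.7, 0, 0, 0, 0, 0], [-0.1, 0.7, 0, 0, 0, 0, 0], [-0.05, 0.7, 0, 0, 0, 0, 0], [0, 0.7, 0, 0, 0, 0, 0], [0.05, 0.7, 0, 0, 0, 0, 0], [0.1, 0.7, 0, 0, 0, 0, 0], [0, 0, 0, 0, 0, 0, 0]],
  ],
)

```text
t: 37.3
tool_pos: [0.4286, 0.1292, 0.0538]
ee_rot: [0.0, 1.0, 0.026, 0.0]
force: [-0.7, -0.1, 0.9]
grip_width: 0.006
grip_force: 0.0
```

Run:
```python
from h import *
p,r,s=st();print(p,s["force"])
im=ctrl.capture("top");cv2.imwrite("pics/t5.png",cv2.resize(im[205:335,185:385],None,fx=4,fy=4,interpolation=cv2.INTER_CUBIC))
```

```text
[0.42861049 0.12923193 0.05378957] [-0.70311769 -0.14436214  0.86791663]
```

View pics/t5.png

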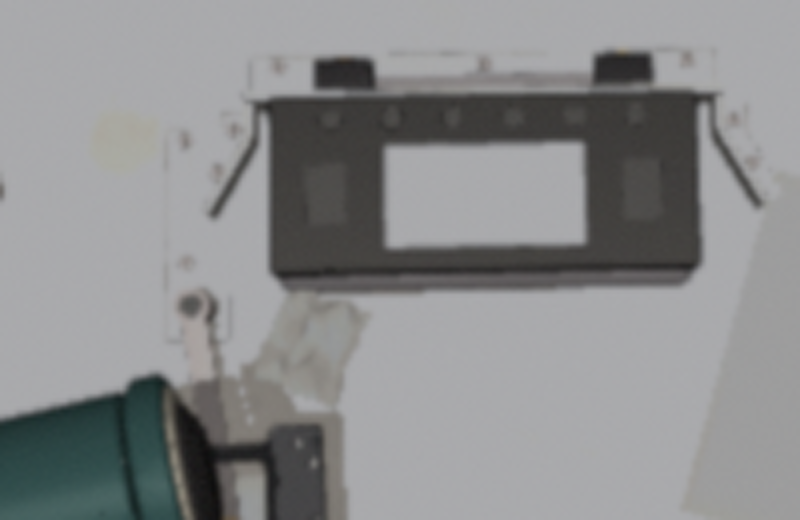

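The battery is seated flush, with no pins showing. The catch arm now points straight at the robot from its pivot at (193,305), so the knob push is working.

Run:
```python
from h import *
path([knob(f)+[0,.0245] for f in np.arange(193,230,4)],.054)
```

```text
[ 0.05  0.81 -0.02] [0.429 0.121 0.054]
[0.16 0.73 0.  ] [0.431 0.114 0.054]
[0.21 0.72 0.  ] [0.434 0.107 0.054]
[0.26 0.7  0.  ] [0.437 0.1   0.054]
[0.3  0.68 0.  ] [0.44  0.093 0.054]
[0.35 0.66 0.  ] [0.444 0.087 0.054]
[0.4  0.64 0.  ] [0.448 0.081 0.054]
[0.44 0.61 0.  ] [0.453 0.075 0.054]
[0.48 0.57 0.  ] [0.458 0.07  0.054]
[0.52 0.54 0.  ] [0.464 0.065 0.054]
tcp [0.4285 0.1295 0.0538] t 37.35
```

Emit:
move_arm(
  rows=[
    [[0.05, 0.8, 0, 0, 0, 0, 0], [0.15, 0.7, 0, 0, 0, 0, 0], [0.2, 0.7, 0, 0, 0, 0, 0], [0.25, 0.7, 0, 0, 0, 0, 0], [0.3, 0.7, 0, 0, 0, 0, 0], [0.35, 0.65, 0, 0, 0, 0, 0], [0.4, 0.65, 0, 0, 0, 0, 0], [0.45, 0.6, 0, 0, 0, 0, 0], [0.5, 0.6, 0, 0, 0, 0, 0], [0, 0, 0, 0, 0, 0, 0]],
  ],
)

```text
t: 38.6
tool_pos: [0.4587, 0.0698, 0.0539]
ee_rot: [0.0, 1.0, 0.026, 0.0]
force: [0.8, -0.3, -0.4]
grip_width: 0.008
grip_force: 0.0
```

Run:
```python
from h import *
p,r,s=st();ky=p[1]-.0245;f=360-np.degrees(np.arccos(-np.sqrt(1-((ky-PIV[1])/KR)**2)));k=knob(f);print(f,k)
path([p[:2]+[0,.012],[k[0]-.032,p[1]+.012],[k[0]-.032,k[1]-.003]]+[knob(g)+[-.017,0] for g in np.arange(f,268,5)],.054)
```

```text
224.83413683595347 [0.45790812 0.0453474 ]
[ 0.06 -1.2  -0.01] [0.459 0.082 0.054]
[-3.28 -0.17 -0.  ] [0.426 0.082 0.054]
[-0.21  3.94  0.  ] [0.426 0.042 0.054]
[ 1.51 -0.22  0.  ] [0.441 0.045 0.054]
[0.65 0.67 0.  ] [0.448 0.039 0.054]
[0.71 0.61 0.  ] [0.455 0.033 0.054]
[0.76 0.55 0.  ] [0.463 0.028 0.054]
[0.81 0.48 0.  ] [0.471 0.024 0.054]
[0.84 0.41 0.  ] [0.48  0.02  0.054]
[0.88 0.33 0.  ] [0.489 0.017 0.054]
[0.9  0.25 0.  ] [0.498 0.015 0.054]
[0.92 0.17 0.  ] [0.507 0.014 0.054]
tcp [0.4587 0.0698 0.0539] t 38.6
```

Emit:
move_arm(
  rows=[
    [[0, -1.2, 0, 0, 0, 0, 0], [-3.3, -0.2, 0, 0, 0, 0, 0], [-0.2, 3.9, 0, 0, 0, 0, 0], [0.8, 0, 0, 0, 0, 0, 0], [0.7, -0.2, 0, 0, 0, 0, 0], [0.65, 0.65, 0, 0, 0, 0, 0], [0.7, 0.6, 0, 0, 0, 0, 0], [0.75, 0.55, 0, 0, 0, 0, 0], [0.8, 0.5, 0, 0, 0, 0, 0], [0.85, 0.4, 0, 0, 0, 0, 0], [0, 0, 0, 0, 0, 0, 0]],
  ],
)

```text
t: 39.98
tool_pos: [0.48, 0.0212, 0.0543]
ee_rot: [-0.0, 1.0, 0.026, 0.001]
force: [-1.0, -0.1, -0.0]
grip_width: 0.002
grip_force: 0.0
```

Emit:
move_arm(
  rows=[
    [[0.6, 0.2, 0, 0, 0, 0, 0], [0.6, 0.2, 0, 0, 0, 0, 0], [0.6, 0.1, 0, 0, 0, 0, 0], [0.6, 0.1, 0, 0, 0, 0, 0], [0.3, 0, 0, 0, 0, 0, 0], [0, 0, 0, 0, 0, 0, 0]],
  ],
)

```text
t: 40.72
tool_pos: [0.5058, 0.0168, 0.0537]
ee_rot: [-0.0, 1.0, 0.027, 0.0]
force: [-0.4, 0.2, 0.4]
grip_width: 0.004
grip_force: 0.2
```

Emit:
move_arm(
  rows=[
    [[0.3, 0, 0, 0, 0, 0, 0], [0.2, 0, 0, 0, 0, 0, 0], [0, 0, 0, 0, 0, 0, 0]],
  ],
)

```text
t: 41.1
tool_pos: [0.5105, 0.017, 0.0537]
ee_rot: [-0.0, 1.0, 0.027, 0.0]
force: [-1.3, -0.8, -0.0]
grip_width: 0.008
grip_force: 0.5
```

Emit:
move_arm(
  rows=[
    [[0.15, 0, 0, 0, 0, 0, 0], [0.15, 0, 0, 0, 0, 0, 0]],
  ],
)

```text
t: 41.35
tool_pos: [0.5121, 0.0173, 0.0534]
ee_rot: [-0.0, 1.0, 0.027, -0.001]
force: [-6.2, -0.7, 3.9]
grip_width: 0.005
grip_force: 3.1
```

Emit:
move_arm(
  rows=[
    [[0.15, 0, 0, 0, 0, 0, 0], [0.15, 0, 0, 0, 0, 0, 0]],
  ],
)

```text
t: 41.6
tool_pos: [0.5125, 0.0173, 0.053]
ee_rot: [-0.0, 1.0, 0.027, -0.004]
force: [-13.0, -1.5, 10.3]
grip_width: 0.004
grip_force: 6.7
```

Emit:
move_arm(
  rows=[
    [[-0.6, 0, 0, 0, 0, 0, 0], [-4, 0, 0, 0, 0, 0, 0], [-2, 0, -5, 0, 0, 0, 0], [0, 5, -5, 0, 0, 0, 0], [0, 6, -3, 0, 0, 0, 0], [0, 6, 0, 0, 0, 0, 0], [0, 6, 0, 0, 0, 0, 0], [0, 0, 0, 0, 0, 0, 0], [0, 0, 0, 0, 0, 0, 0]],
  ],
)

```text
t: 42.72
tool_pos: [0.4623, -0.2056, 0.1757]
ee_rot: [-0.0, 1.0, 0.026, 0.0]
force: [0.5, 1.6, -0.1]
grip_width: 0.008
grip_force: 0.0
```

Run:
```python
from h import *
p,r,s=st();print(p,s["force"])
im=ctrl.capture("top");cv2.imwrite("pics/t6.png",cv2.resize(im[205:335,185:385],None,fx=4,fy=4,interpolation=cv2.INTER_CUBIC))
```

```text
[ 0.46226299 -0.20563047  0.17570082] [ 0.47671559  1.62272368 -0.10700079]
```

View pics/t6.png

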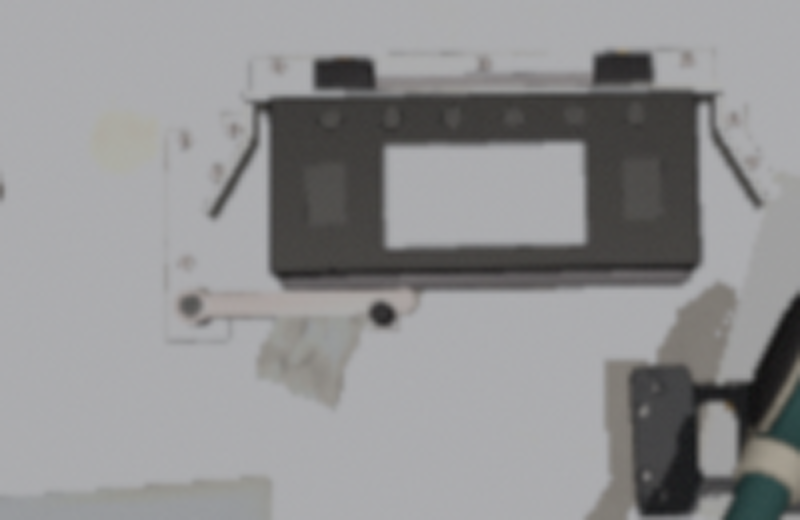

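The catch bar lies straight across behind the seated battery, from its pivot at (190,305) to its knob at (382,313), parallel to the near face. The robot is clear.

```bash
python3 -c "
from cell import ctrl
print(ctrl.job_done())"
```

```text
the job is handed in; nothing more can be done
None
```

The battery is seated flush in the dock with no contact pins showing, the catch is closed behind it, and the job was handed in at about 43 s; the highest wrist force I read while pushing was about 23 N, and the hand-in returned no verdict.

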